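Free a drilled plate from the microscope bench vise

ROBOT

A 6-joint arm with a two-finger parallel gripper is mounted at the origin on the work surface. World frame = base frame: x ahead of the robot, y to its left, z up, the work surface at z = 0. Lengths are in m, angles in rad, forces in N, time in s.
With the tool pointing down it reaches from about 0.35 to 1 m from the base axis. Payload 7.1 kg.
Tool frame: the origin (TCP) lies at the very end of the fingers, on their centre line; the grasp point (between the pads) lies 19 mm behind it (r.grasp_offset is the distance from the TCP to the grasp point, in m); z points along the fingers, y is the line along which they close (so a half turn about z gives the same grasp; the last joint's range is limited). The gripper opens to 85 mm and grips with 20 to 120 N. Pads are 22 mm wide; open, the fingers measure 114 mm over their backs; the gripper's body (76 mm by 85 mm) begins 54 mm behind the grasp point. The pads swing forward as they close: fully open they stand 13 mm farther back than shut.
Start: joints at [1.145, 0.423, 1.63, -0, 1.089, -0.019], TCP at [0.247, 0.574, 0.231] pointing down, gripper open.
Joint ranges: [-3, 3], [-0.9, 2.11], [0.09, 2.58], [-1.31, 4.45], [0.11, 2.69], [-2.54, 2.54]. Speed limits (rad/s): [2.39, 2.39, 3.01, 3.14, 3.14, 3.14].

INTERFACE

Orientations are given as a 3x3 rotation matrix whose columns are the frame's x, y, z axes.
In Python, from rig import r gives the robot as it stands. Calls block until the motion is done:
- r.move_pose(position, orientation): joint-space move of the TCP to a pose.
- r.move_linear(position, feed=0.15, frame=None): straight line of the TCP; frame=None keeps the orientation; feed is the mean speed in m/s.
- r.goto_joints(angles): joint-space move.
- r.set_gripper(opening): finger opening in m; the grip force is fixed at half the most; returns when the fingers have stopped.
- r.dwell(seconds).
- r.inverse_kinematics(position, orientation): joint angles nearest the present ones, or None.
- r.snapshot(name): name is "side" or "top" or "wrist"; returns a dict with "pixels" (400x640x3 uint8, red, green, blue), "depth" (400x640 float32, m along the optical axis (not along the pixel's ray), 0 where there is no reading), "vfov" (degrees; the focal length in pixels is half the picture's height over the tangent of half this angle, whatever the lens; pixels are square), "cx", "cy" (the principal point, pixels), "rvec" (rotation vector, rad) and "tvec" (3), from world to camera coordinates, as OpenCV has them; the wrist camera has in their place "T_tool_cam" (4x4, takes a point from camera to tool coordinates, whose origin is the TCP and whose axes are the flange's). Camera axes: x right, y down, z forward; pixel columns grow to the right and rows downward; lengths in m; the calibration is good to about 2 mm. A picture is of the moment at which its call begins: read the wrist's pose just before it.
A pose or a line that the arm cannot do raises r.PlanningError and nothing moves.
- r.close_job(): hands the job in; it is judged then, once.
Trained networks look in a picture, given as the dict that the camera call returned (one of the last four; its "shot" number tells which), for a name from the list of things; names that differ only in an ending like _2 or _b are one class to them, and where a whole thing is asked for, a point or a joint stands for the part that bears it (a point fixed in the world has none). Each returns a list of dicts, best first, with "score" (0 to 1); they miss things now and then, are a little off and sometimes report something else, mostly with a low value. They report only what shows in the picture. A call takes as long as a camera call. They do not tell look-alikes from the thing itself.
- r.spot_in(picture, thing): "position" ([x, y, z] in m, in the coordinates of the camera as it stood for that picture, good to about 4 mm: the middle of the surface that is visible of it).
Readings, each from a call of its own:
- r.current_time_s(): time.
- r.current_joint_positions(): joint angles.
- r.current_joint_velocities(): joint speeds.
- r.current_joint_torque(): joint torques, N m.
- r.current_tcp_pos(): TCP position.
- r.current_tcp_rot(): TCP orientation.
- r.current_wrist_force(): force on the tool from outside, world axes, zero at the start.
- r.current_ft_torque(): the same for the moment, N m.
- r.current_grip_width(): finger opening in m.
- r.current_grip_force(): force on a finger pad.
Only numpy, scipy, OpenCV 4.12 (cv2) and the standard library are available. Lean on these libraries where they do the work, as an engineer would, in place of code of your own. Each camera call takes 0.05 s, during which the arm holds its last target. There are 200 camera calls.

TASK

Slide the vise's moving jaw fully open, gently until you feel its stop, without shoving the vise (it only stands on the bench). The plate is too wide to grip lengthwise and its side lies against the fixed jaw, so push it endways along the vise bed, out of either end, until a good third of it overhangs, still lying flat on the bed. Then grip it by the overhanging end, lift it out and set it down, without dropping it, flat in the middle of the low inspection stage with its long side along the stage's long side; leave the jaw open and the other things on the bench where they are.

Things in the scene. Friction and masses are not known exactly. Their poses are not given: they have to be found in the camera images.
- vise: low steel vise, 3 kg, loose on rubber feet (slides if pushed over about 15 N). Origin: centre of underside, on the bench; y along bed and jaws, z up; the moving jaw opens to -x, facing the robot. Body x -95 to +85 mm, y -70 to +70. Flat bed 45 mm over the bench, both y ends open, with free space under an overhanging plate. Fixed jaw x +50 to +78, top 70 mm high. Must stay within 10 mm
- jaw (a joint): how far the moving jaw is open, m: 0 = closed on the plate (0.5 mm play), its rigid, hidden end stop lies somewhere between 0.040 and 0.060 and must be felt. The jaw is a bar 26 mm thick (x), 140 mm long (y), top 70 mm over the bench; it slides along the vise's -x with about 5 N of friction and stays where it is left. Starts open by 0 to 6 mm
- jaw_pin (a point): centre of the top of an upright steel pin standing on the middle of the moving jaw: 18 mm diameter, 45 mm tall, from the jaw's top (70 mm over the bench) to this point (115 mm over the bench). Moves with the jaw; push it towards the vise's -x to open the jaw
- plate: drilled aluminium plate, 60 mm (x) by 130 mm (y) by 16 mm thick (z), 0.2 to 0.45 kg, balanced at its middle; black discs mark its holes. Origin: centre of its underside, z up. At the start it lies on the vise bed, +x side within a millimetre of the fixed jaw, its ends 1 to 9 mm inside the ends of the bed
- stage: low flat inspection stage fixed to the bench, white edge with black top, 140 mm (x) by 200 mm (y) and 10 mm high, no rim. Origin: centre of its underside, on the bench; y along its long side. It stands to the left or to the right of the vise
- lens_stand: bystander: black round lens, 60 mm across, on a post with a 75 x 100 mm foot, 158 mm tall; stands loose on the other side of the vise. Origin: centre of its underside
- can: bystander: plain metal can, 60 mm across, 75 mm tall, standing loose beyond the vise. Origin: centre of its underside
- driver: bystander: screwdriver, 170 mm long, lying loose on the bench beyond the vise. Origin: middle of its underside
There are look-alikes about, which are no part of the job. Leave any blue or orange look-alike of the vise alone.

How it is judged:
On the way, in this order (a step that is already met when the one before it is completed fails the run):
1. the moving jaw is fully open, within 2.5 mm of its stop, with the plate still in the vise (value of joint jaw above 0.0475 m and y of plate in the frame of vise between -0.03 and 0.03 m and z of plate in the frame of vise below 0.05 m), for 0.2 s.
2. the plate lies flat on the vise bed and overhangs either end by at least 35 mm ((y of plate in the frame of vise above 0.04 m or y of plate in the frame of vise below -0.04 m) and z of plate in the frame of vise between 0.042 and 0.049 m and angle between plate's own z axis and vertical below 0.08 rad and contact force between plate and vise above 0.2 N), for 0.2 s.
3. the plate is held clear above the vise bed (height (world z) of plate above 0.06 m and contact force between plate and vise below 0.05 N and contact force between the fingers and plate above 1 N), for 0.2 s.
At the end, for the whole second after the job is handed in: the plate lies flat, at rest and released on the stage, its centre within 25 mm (across) and 30 mm (along) of the stage's centre, long sides parallel within 0.2 rad (either way round); the jaw is still open (over 45 mm) and the vise within 10 mm of where it stood (x of plate in the frame of stage between -0.025 and 0.025 m and y of plate in the frame of stage between -0.03 and 0.03 m and z of plate in the frame of stage between 0.007 and 0.014 m and angle between the y axis of plate and the y axis of stage, either way round below 0.2 rad and angle between plate's own z axis and vertical below 0.06 rad and linear speed of plate below 0.02 m/s and value of joint jaw above 0.045 m and distance of vise from where it was at the start of the episode below 0.01 m); the robot touches nothing.
It fails at once if the vise is shoved more than 10 mm from where it stood (distance of vise from where it was at the start of the episode above 0.01 m).
It fails at once if the plate is dropped: out of the fingers and off the vise, over 10 mm above the stage (distance of plate from where it was at the start of the episode above 0.03 m and height (world z) of plate above 0.02 m and contact force between anything else and plate below 0.02 N).
It fails at once if the plate falls onto the bench (height (world z) of plate below 0.006 m).
It fails at once if a bystander is moved more than 20 mm (distance of any of lens_stand, can, driver from where it was at the start of the episode above 0.02 m).
It also fails if it takes over 59 s, if anything falls off the work surface, if the arm or the gripper's body presses on something with over 40 N, if the wrist force passes 120 N, or if a joint passes its speed limit or range.

## Working session

There is one attempt and no reset: what is moved stays moved. The work goes in short steps, each a Python script; the robot and the scene stay as the last script left them, time stands still between calls to the robot, and variables do not carry over. Pictures are saved under pics/ and viewed, at most 10 in all, crops included, and the job is handed in when it is done.

```bash
mkdir -p pics
cat > h.py <<'E'
import numpy as np, cv2
from rig import r
def shot(n):
    p=r.current_tcp_pos(); R=r.current_tcp_rot()
    s=r.snapshot(n); 
    if n=='wrist':
        T=np.eye(4);T[:3,:3]=R;T[:3,3]=p; s['W']=T@np.array(s['T_tool_cam'])
    else:
        C=np.eye(4);C[:3,:3]=cv2.Rodrigues(np.array(s['rvec'],float))[0];C[:3,3]=np.array(s['tvec']).ravel();s['W']=np.linalg.inv(C)
    return s
def w(s,p): return s['W'][:3,:3]@np.array(p)+s['W'][:3,3]
def cloud(s):
    d=s['depth'];h,wd=d.shape;f=h/2/np.tan(np.radians(s['vfov'])/2)
    u,v=np.meshgrid(np.arange(wd),np.arange(h))
    P=np.stack([(u-s['cx'])*d/f,(v-s['cy'])*d/f,d],-1)
    return P@s['W'][:3,:3].T+s['W'][:3,3]
def save(s,n): cv2.imwrite('pics/'+n+'.png',s['pixels'][:,:,::-1])
E
python3 - <<'E'
from h import *
for n in ['top','side']:
    s=shot(n);save(s,n+'0');np.savez('/tmp/'+n,c=cloud(s),p=s['pixels'])
    print(n,s['vfov'],s['cx'],s['cy'],s['W'][:3,3].round(3))
    for t in ['vise','jaw_pin','plate','stage','lens_stand','can','driver']:
        print(t,[(round(o['score'],2),w(s,o['position']).round(3).tolist()) for o in r.spot_in(s,t)])
print(r.current_time_s())
E
```

```text
top 48.009250077147016 320.9125200338941 196.50936745796096 [ 0.349 -0.009  1.112]
vise [(0.9, [0.79, 0.275, 0.047]), (0.87, [0.335, 0.129, 0.042]), (0.77, [0.535, -0.039, 0.048]), (0.72, [0.279, -0.199, 0.044])]
jaw_pin [(0.85, [0.354, 0.128, 0.07]), (0.79, [0.299, -0.189, 0.07]), (0.64, [0.805, 0.298, 0.07]), (0.59, [0.55, -0.045, 0.072]), (0.52, [0.783, 0.098, 0.02])]
plate [(0.92, [0.596, -0.033, 0.064]), (0.25, [0.547, -0.046, 0.072])]
stage [(0.58, [0.518, -0.309, 0.011])]
lens_stand [(0.84, [0.528, 0.298, 0.009])]
can [(0.75, [0.732, -0.193, 0.073])]
driver [(0.55, [0.79, 0.098, 0.02])]
side 43.482004371120226 312.6001520532558 200.59946387298885 [ 0.104 -0.749  0.836]
vise [(0.95, [0.267, -0.226, 0.049]), (0.78, [0.78, 0.236, 0.048]), (0.59, [0.536, -0.064, 0.045]), (0.56, [0.325, 0.096, 0.043])]
jaw_pin [(0.78, [0.538, -0.049, 0.072]), (0.77, [0.295, -0.203, 0.07]), (0.73, [0.8, 0.295, 0.069])]
plate [(0.58, [0.598, -0.05, 0.058])]
stage [(0.57, [0.513, -0.321, 0.009])]
lens_stand [(0.62, [0.539, -0.047, 0.073])]
can [(0.89, [0.721, -0.21, 0.063])]
driver [(0.75, [0.778, 0.099, 0.017])]
0.8
```

View pics/top0.png

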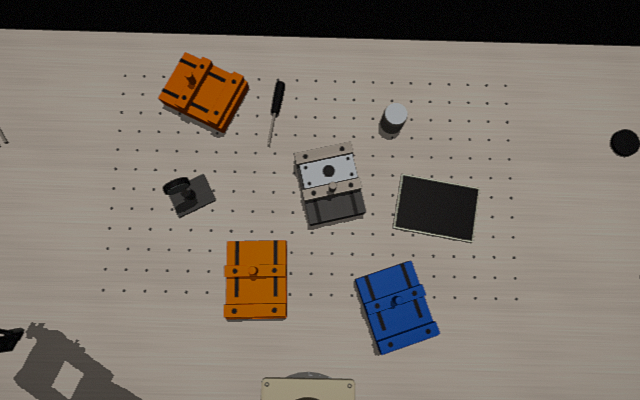

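View pics/side0.png

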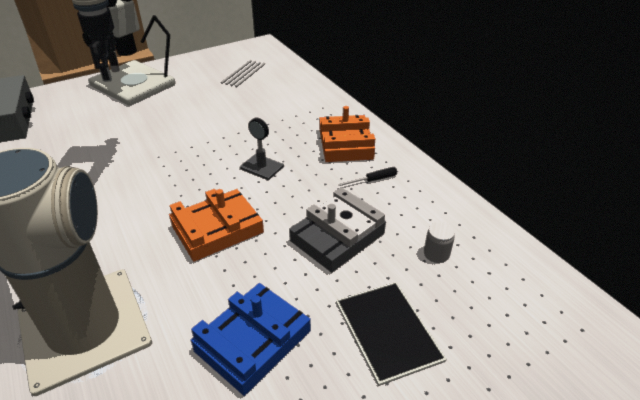

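Run:
```python
import numpy as np,cv2
for n in ['top','side']:
    z=np.load('/tmp/'+n+'.npz');c=z['c'];x,y,h=c[...,0],c[...,1],c[...,2]
    p=z['p'].astype(int);b=p.sum(-1)
    reg=(x>.42)&(x<.72)&(y>-.16)&(y<.09)
    for nm,m in [('pl',reg&(abs(h-.061)<.0035)),('jaws',reg&(abs(h-.07)<.004)),('pin',reg&(h>.108)&(h<.125)),('allvise',reg&(h>.03)&(h<.08)),('stage',(x>.38)&(x<.68)&(y<-.17)&(y>-.48)&(abs(h-.01)<.005)),('lens',(x>.4)&(x<.7)&(y>.17)&(y<.45)&(h>.03)&(h<.2))]:
        q=c[m]
        if len(q)<5: print(n,nm,len(q));continue
        rc=cv2.minAreaRect(q[:,:2].astype(np.float32)*1000)
        print(n,nm,len(q),q.mean(0).round(4),np.round(rc[0],1),np.round(rc[1],1),round(rc[2],1),q.min(0).round(3),q.max(0).round(3))
```

```text
top pl 1313 [ 0.5934 -0.0351  0.0611] [588.6 -33.5] [110.  139.1] 13.2 [ 0.522 -0.108  0.058] [0.656 0.047 0.064]
top jaws 1213 [ 0.595  -0.0324  0.0699] [593.5 -33.2] [118.9 139.7] 14.0 [ 0.52  -0.115  0.066] [0.665 0.046 0.074]
top pin 48 [ 0.548  -0.0442  0.1146] [547.8 -44.2] [16.  13.9] 3.3 [ 0.54  -0.051  0.108] [ 0.556 -0.037  0.119]
top allvise 4214 [ 0.5641 -0.0384  0.0579] [ 5.411e+02 -5.000e-01] [204.3 230.2] 14.1 [ 0.42  -0.127  0.03 ] [0.665 0.088 0.077]
top stage 4496 [ 0.5191 -0.3087  0.0101] [ 529.1 -323.8] [298.3 305.1] 0.2 [ 0.38  -0.476  0.005] [ 0.679 -0.171  0.015]
top lens 586 [0.5059 0.2731 0.1029] [536.4 264.1] [304.5 133.5] 12.4 [0.4  0.17 0.03] [0.699 0.33  0.161]
side pl 1013 [ 0.5911 -0.0422  0.0613] [590.1 -33.5] [120.1 142.4] 14.1 [ 0.516 -0.115  0.058] [0.665 0.044 0.064]
side jaws 1031 [ 0.59   -0.0371  0.0699] [589.8 -33.1] [121.7 143.2] 14.7 [ 0.516 -0.117  0.066] [0.664 0.051 0.074]
side pin 48 [ 0.5447 -0.0461  0.1135] [545.9 -44.5] [18.5 16. ] 39.8 [ 0.536 -0.054  0.109] [ 0.554 -0.035  0.118]
side allvise 3996 [ 0.559  -0.0518  0.0557] [542.6  -1.4] [198.4 234.3] 16.2 [ 0.42 -0.13  0.03] [0.67  0.085 0.079]
side stage 6298 [ 0.513  -0.3162  0.0098] [ 517.4 -308.2] [215.5 239. ] 17.4 [ 0.382 -0.422  0.005] [ 0.63  -0.18   0.015]
side lens 602 [0.5236 0.2835 0.1   ] [538.8 264.5] [306.2 134.4] 11.3 [0.4  0.17 0.03] [0.7   0.328 0.16 ]
```

The images show the grey vise (330,185) with its white plate, the black stage to its right (436,208), and one blue and two orange look-alike vises. The fixed jaw runs from (295,153) to (352,144), so the vise yaw is about +14°, with its origin near (0.575, -0.038). Next I'll move above the vise and refine this with the wrist camera.

```bash
cat >> h.py <<'E'
def Rz(a,k=0):
    # tool down, closing axis along (vise y, k=0) rotated by k quarter turns
    a=a+k*np.pi/2
    y=np.array([-np.sin(a),np.cos(a),0]);z=np.array([0,0,-1.]);return np.stack([np.cross(y,z),y,z],1)
def rect(q):
    rc=cv2.minAreaRect(q[:,:2].astype(np.float32)*1000); return np.round(rc[0],1),np.round(rc[1],1),round(rc[2],1)
def stage(s):
    c=cloud(s);g=s['pixels'].max(-1);x,y,h=c[...,0],c[...,1],c[...,2]
    m=((g<60)&(abs(h-.01)<.006)&(y<-.15)&(y>-.47)&(x>.38)&(x<.68)).astype(np.uint8)
    m=cv2.morphologyEx(m,cv2.MORPH_OPEN,np.ones((5,5)))
    n,l,st,_=cv2.connectedComponentsWithStats(m);k=1+st[1:,4].argmax();return rect(c[l==k]),c[l==k].mean(0).round(4)
E
python3 - <<'E'
from h import *
s=shot('top');print(stage(s));s=shot('side');print(stage(s))
p=np.array(r.current_tcp_pos());r.move_linear([p[0],p[1],.36],feed=.3)
a=np.radians(14)
c=[]
for k in (0,1,2,3):
    q=r.inverse_kinematics([.57,-.04,.36],Rz(a,k));print(k,None if q is None else np.round(q,2))
    c.append(q)
k=min([k for k in(0,1,2,3) if c[k] is not None],key=lambda k:abs(c[k][5]))
print(k);r.goto_joints(c[k])
r.dwell(.2);s=shot('wrist');save(s,'w1');np.savez('/tmp/w1',c=cloud(s),p=s['pixels']);print(s['W'][:3].round(3))
for t in ['vise','jaw_pin','plate','stage']:
        print(t,[(round(o['score'],2),w(s,o['position']).round(3).tolist()) for o in r.spot_in(s,t)])
print(r.current_time_s(),np.round(r.current_wrist_force(),2))
C=cloud(s);x,y,h=C[...,0],C[...,1],C[...,2]
reg=(x>.42)&(x<.72)&(y>-.16)&(y<.09)
for nm,m in [('jaws',reg&(abs(h-.07)<.003)),('pin',reg&(h>.111)&(h<.12)),('plate',reg&(abs(h-.061)<.003)&(s['pixels'].min(-1)>150))]:
    m=cv2.morphologyEx(m.astype(np.uint8),cv2.MORPH_OPEN,np.ones((3,3)))>0
    if m.sum()>5:print(nm,m.sum(),C[m].mean(0).round(4),rect(C[m]))
E
```

```text
((array([ 519.5, -309.5]), array([190.6, 130.8]), 80.5), array([ 0.5187, -0.3102,  0.0103]))
((array([ 516.8, -307.7]), array([190.9, 130. ]), 80.9), array([ 0.5142, -0.3144,  0.0099]))
0 [-0.09  0.22  1.61 -0.    1.31 -1.91]
1 None
2 [-0.09  0.22  1.61 -0.    1.31  1.24]
3 [-0.09  0.22  1.61 -0.    1.31 -0.34]
3
[[ 0.97   0.23   0.076  0.551]
 [ 0.242 -0.92  -0.308  0.04 ]
 [-0.001  0.317 -0.948  0.501]]
vise [(0.88, [0.294, -0.188, 0.045]), (0.8, [0.795, 0.204, 0.042]), (0.78, [0.365, 0.082, 0.047]), (0.77, [0.539, -0.031, 0.04]), (0.66, [0.549, -0.035, 0.066])]
jaw_pin [(0.72, [0.364, 0.09, 0.068]), (0.65, [0.546, -0.035, 0.067]), (0.64, [0.3, -0.187, 0.068])]
plate [(0.69, [0.597, -0.032, 0.056])]
stage [(0.61, [0.527, -0.285, 0.004])]
4.3833 [ 0.58 -0.46  0.02]
jaws 2494 [ 0.5939 -0.0259  0.0682] (array([592.9, -33.1]), array([116.8, 138.1]), 13.9)
pin 138 [ 0.5486 -0.0443  0.1131] (array([548.4, -44.3]), array([15.6, 16. ]), 13.2)
plate 2211 [ 0.5941 -0.0342  0.0592] (array([594.4, -36.2]), array([ 58.5, 128.3]), 13.8)
```

The top, side and wrist views agree: vise origin (0.5742, -0.0379), yaw 13.9°, jaw open about 3 mm. The stage is at (0.518, -0.309) with yaw -9.3°. Now I'll open the jaw by pushing the pin.

```bash
cat >> h.py <<'E'
A=np.radians(13.9); O=np.array([.5742,-.0379]); EX=np.array([np.cos(A),np.sin(A)]); EY=np.array([-np.sin(A),np.cos(A)])
def V(x,y,z): return np.r_[O+x*EX+y*EY,z]
def fx(): return float(np.dot(np.array(r.current_wrist_force())[:2],EX))
def fy(): return float(np.dot(np.array(r.current_wrist_force())[:2],EY))
E
python3 - <<'E'
from h import *
R=Rz(A,3)
r.set_gripper(0.0)
r.move_pose(V(.014,0,.16),R); r.move_linear(V(.014,0,.088),feed=.15)
r.dwell(.2);b=fx();print('base',b,r.current_time_s())
x=.006;r.move_linear(V(x,0,.088),feed=.05)
log=[];c=None
while x>-.016:
    x-=.0015;r.move_linear(V(x,0,.088),feed=.03);f=fx()-b;log.append((round(x,4),round(f,1)))
    if abs(f)>3: c=x;break
print(log,c,r.current_time_s())
if c is None: raise SystemExit
# jaw about 3 mm open at contact; glide to ~36 mm then creep
x=c-.032;r.move_linear(V(x,0,.088),feed=.03);print('glide',fx()-b,r.current_time_s())
log=[]
while x>c-.062:
    x-=.0008;r.move_linear(V(x,0,.088),feed=.03);f=fx()-b;log.append((round((c-x)*1e3,1),round(f,1)))
    if abs(f)>9: break
print(log,r.current_time_s())
E
```

```text
base -0.5650072810371037 6.8
[(0.0045, 0.1), (0.003, 0.2), (0.0015, 0.5), (0.0, 0.9), (-0.0015, 0.7), (-0.003, 1.0), (-0.0045, 1.3), (-0.006, 5.5)] -0.006 9.1083
glide 4.326199354447125 10.325
[(32.8, 5.7), (33.6, 5.0), (34.4, 5.4), (35.2, 5.0), (36.0, 5.0), (36.8, 5.7), (37.6, 5.4), (38.4, 5.0), (39.2, 5.8), (40.0, 4.2), (40.8, 5.0), (41.6, 5.4), (42.4, 4.2), (43.2, 4.8), (44.0, 5.6), (44.8, 4.9), (45.6, 4.9), (46.4, 6.0), (47.2, 8.7), (48.0, 11.5)] 15.325
```

The stop is felt: force rises from 5 N to 11.5 N at 47–48 mm of travel, plus the roughly 3 mm it was already open. I'll back off, then push the plate endways toward -y.

Run:
```python
from h import *
R=Rz(A,3)
r.dwell(.25)
p=np.array(r.current_tcp_pos());x=float(np.dot(p[:2]-O,EX))
r.move_linear(V(x+.008,0,.088),feed=.05);r.move_linear(V(x+.012,0,.15),feed=.2)
r.set_gripper(.02)
r.move_linear(V(.019,.105,.15),feed=.2);r.move_linear(V(.019,.105,.0505),feed=.15)
r.dwell(.15);b=fy();print('b',b,r.current_time_s())
r.move_linear(V(.019,.080,.0505),feed=.1)
y=.080;log=[]
while y>.028:
    y-=.0065;r.move_linear(V(.019,y,.0505),feed=.05);log.append((round(y,4),round(fy()-b,1),round(fx(),1)))
print(log,r.current_time_s())
s=shot('top');save(s,'t2');C=cloud(s);P=s['pixels'];X,Y,h=C[...,0],C[...,1],C[...,2]
vx=(X-O[0])*EX[0]+(Y-O[1])*EX[1];vy=(X-O[0])*EY[0]+(Y-O[1])*EY[1]
for nm,m in [('plate',(abs(h-.061)<.006)&(P.min(-1)>130)&(vx>-.02)&(vx<.055)&(abs(vy)<.15)),('pin',(h>.108)&(h<.12)&(abs(vy)<.03)&(vx<-.05)&(vx>-.11))]:
    q=np.c_[vx[m],vy[m],h[m]];print(nm,len(q),q.mean(0).round(4),q.min(0).round(4),q.max(0).round(4),rect(q))
```

```text
b 0.03374823340716089 18.4167
[(0.0735, 0.6, -0.7), (0.067, -0.2, -0.5), (0.0605, -0.9, 0.0), (0.054, -0.3, 0.0), (0.0475, -0.2, 0.3), (0.041, -0.8, 0.7), (0.0345, 0.4, 1.1), (0.028, -0.7, 0.1)] 21.0833
plate 385 [ 0.0182 -0.0903  0.0611] [-0.0092 -0.1127  0.0551] [ 0.05   -0.0643  0.0661] (array([ 20.4, -88.5]), array([59.2, 48.4]), 0.1)<stdin>:17: RuntimeWarning: Mean of empty slice.
  ret = um.true_divide(
Traceback (most recent call last):
ValueError: zero-size array to reduction operation minimum which has no identity
```

```bash
python3 -c "
import cv2
i=cv2.imread('pics/t2.png')[110:260,250:500];cv2.imwrite('pics/t2c.png',cv2.resize(i,None,fx=3,fy=3))"
```

```text
(no output)
```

View pics/t2c.png

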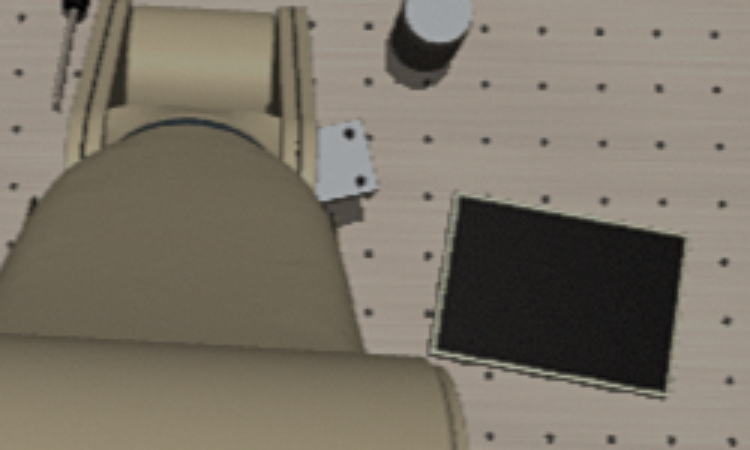

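The arm covers the vise, but the plate's overhanging end shows at crop (345,160) with its far edge at vise y = -113 mm. The plate is therefore at about y = -48 mm, square to the vise and at bed height. I'll push 6 mm more, retract, and check with the wrist camera.

Run:
```python
from h import *
R=Rz(A,3)
r.move_linear(V(.019,.022,.0505),feed=.05);r.dwell(.2)
r.move_linear(V(.019,.032,.0505),feed=.1);r.move_linear(V(.019,.034,.16),feed=.2)
r.set_gripper(.085)
r.move_linear(V(.019,-.088,.20),feed=.25);r.dwell(.15)
s=shot('wrist');save(s,'w3');C=cloud(s);P=s['pixels'];X,Y,h=C[...,0],C[...,1],C[...,2]
vx=(X-O[0])*EX[0]+(Y-O[1])*EX[1];vy=(X-O[0])*EY[0]+(Y-O[1])*EY[1]
for nm,m in [('plate',(abs(h-.061)<.005)&(P.min(-1)>130)&(vx>-.02)&(vx<.055)&(abs(vy)<.15)),('pin',(h>.108)&(h<.12)&(abs(vy)<.03)&(vx<-.05)&(vx>-.11)),('fixedjaw',(abs(h-.07)<.004)&(vx>.045)&(vx<.1)&(abs(vy)<.1)),('movjaw',(abs(h-.07)<.004)&(vx>-.12)&(vx<-.03)&(abs(vy)<.1))]:
    q=np.c_[vx[m],vy[m],h[m]]
    if len(q)>9:print(nm,len(q),q.mean(0).round(4),q.min(0).round(4),q.max(0).round(4),rect(q))
print(r.current_time_s(),np.round(r.current_wrist_force(),2))
```

```text
plate 6306 [ 0.0219 -0.0499  0.0591] [-0.0101 -0.1194  0.0561] [0.0543 0.069  0.0659] (array([ 21.6, -25. ]), array([189.6,  61.9]), 88.3)
pin 557 [-0.0728 -0.0004  0.1128] [-0.0824 -0.009   0.108 ] [-0.0647  0.0084  0.1149] (array([-73.4,  -0.4]), array([17. , 17.5]), 43.9)
fixedjaw 5769 [0.0642 0.0043 0.0681] [ 0.0502 -0.0701  0.066 ] [0.0786 0.0671 0.0706] (array([64.4, -1.5]), array([137.2,  28.3]), 89.9)
movjaw 4912 [-0.0729  0.0046  0.0682] [-0.087  -0.0703  0.066 ] [-0.0604  0.0673  0.0739] (array([-73.7,  -1.5]), array([137.5,  26.4]), 89.9)
24.0667 [-0.16 -0.49  0.02]
```

View pics/w3.png

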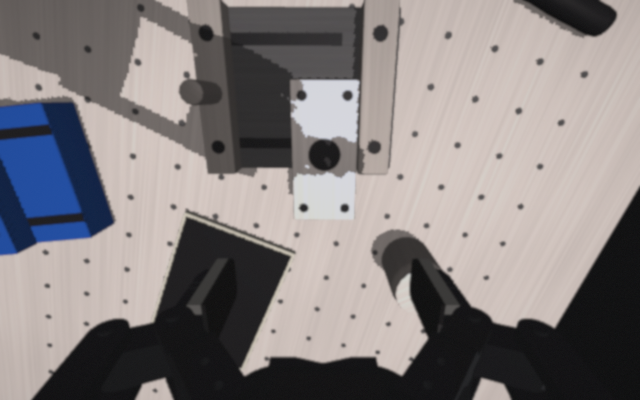

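The wrist view shows the plate lying flat, with its overhanging end at (325,195). The jaw is open: the pin at x = -73.4 mm means 49.9 mm. The vise hasn't moved. Next I'll grip and lift.

Run:
```python
from h import *
y=-.087
r.move_linear(V(.0185,y,.10),feed=.2);r.move_linear(V(.0185,y,.028),feed=.1);r.dwell(.1)
print(np.round(r.current_wrist_force(),2))
r.set_gripper(.0);r.dwell(.2);print('w',r.current_grip_width(),r.current_grip_force(),np.round(r.current_wrist_force(),2),r.current_time_s())
r.move_linear(V(.0165,y,.030),feed=.03)
r.move_linear(V(.0165,y-.002,.085),feed=.08);r.dwell(.35)
print('w',r.current_grip_width(),r.current_grip_force(),np.round(r.current_wrist_force(),2),np.round(r.current_ft_torque(),2))
s=shot('wrist');save(s,'w4');np.savez('/tmp/w4',c=cloud(s),p=s['pixels'])
s=shot('side');save(s,'s4');C=cloud(s);print(r.current_time_s())
z=np.load('/tmp/w4.npz');C=z['c'];P=z['p'];vx=(C[...,:2]-O)@EX;vy=(C[...,:2]-O)@EY;h=C[...,2]
m=(P.min(-1)>130)&(h>.085)&(h<.15)&(vx>-.02)&(vx<.055)&(vy<.03)&(vy>-.16)
q=np.c_[vx[m],vy[m],h[m]];print(len(q),np.linalg.lstsq(np.c_[q[:,:2],np.ones(len(q))],q[:,2],rcond=None)[0],q.min(0),q.max(0))
```

```text
[ 0.33 -0.05 -0.71]
w 0.05891389107230094 63.134729862213135 [-1.54 -0.04  5.31] 26.2333
w 0.059056729768932045 65.21380662918091 [-0.62  0.46 -4.72] [-0.14 -0.05  0.02]
27.775
29372 [-0.00346443  0.00280457  0.11489502] [-0.01896683 -0.12173755  0.09176851] [0.05350486 0.00894266 0.12359627]
```

View pics/s4.png

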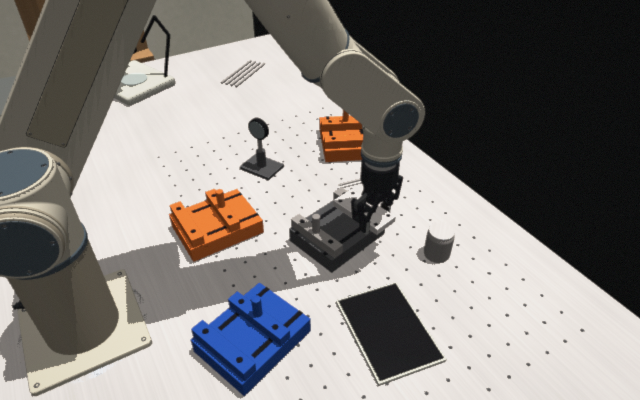

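The plate is held and level. However, gripped on the pad centres, the fingertips extend below the plate's underside and would hit the stage first. I'll measure where the tips are from the saved wrist cloud, then regrip lower on the pads.

Run:
```python
from h import *
z=np.load('/tmp/w4.npz');C=z['c'];P=z['p'];vx=(C[...,:2]-O)@EX;vy=(C[...,:2]-O)@EY;h=C[...,2]
for lo,hi in [(-.035,-.013),(.0475,.07)]:
    m=(vx>lo)&(vx<hi)&(vy>-.115)&(vy<-.06)&(h>.078)&(h<.13)&(P.max(-1)<100)
    q=np.c_[vx[m],vy[m],h[m]];v,u=np.nonzero(m)
    if len(q):print(len(q),np.percentile(q[:,2],[0,1,3,10,50]).round(4),q[:,:2].min(0).round(3),q[:,:2].max(0).round(3),u.min(),u.max(),v.min(),v.max())
cv2.imwrite('pics/w4c.png',cv2.resize(P[150:400,150:520,::-1],None,fx=2,fy=2))
```

```text
981 [0.0951 0.0964 0.0987 0.1031 0.1173] [-0.032 -0.093] [-0.013 -0.076] 192 251 254 321
990 [0.0951 0.0969 0.0987 0.1032 0.1175] [ 0.048 -0.093] [ 0.068 -0.076] 394 458 257 322
```

View pics/w4c.png

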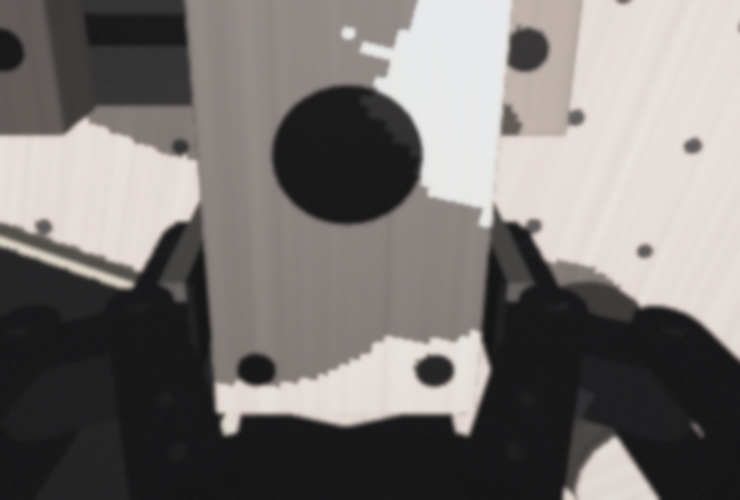

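The fingertips reach about 4 mm below the plate's underside. I'll set the plate back on the bed, regrip 8.5 mm lower on the fingers, and carry it to just above the stage.

```bash
cat >> h.py <<'E'
def down(p,z0,z1,step=.0008,thr=2.5):
    r.move_linear([p[0],p[1],z0],feed=.08);r.dwell(.15);b=r.current_wrist_force()[2];z=z0;f=0
    while z>z1:
        z-=step;r.move_linear([p[0],p[1],z],feed=.03);f=r.current_wrist_force()[2]-b
        if f>thr: break
    return round(z,4),round(float(f),1)
S=np.array([.5183,-.3087]);B=np.radians(-9.3);SY=np.array([-np.sin(B),np.cos(B)])
E
python3 - <<'E'
from h import *
y=-.088
z,f=down(V(.0165,y,0),.0325,.0265);print('bed',z,f,r.current_time_s())
r.set_gripper(.085);r.move_linear(V(.0165,y,z+.0085),feed=.05)
r.set_gripper(0.);r.dwell(.15);print('w',r.current_grip_width(),r.current_grip_force())
r.move_linear(V(.0165,y-.002,.10),feed=.1);r.dwell(.1)
print('w',r.current_grip_width(),r.current_grip_force(),np.round(r.current_wrist_force(),2),r.current_time_s())
t=S-.0326*SY
r.move_linear(np.r_[t,.10],feed=.15,frame=Rz(B,3))
r.move_linear(np.r_[t,.05],feed=.1);r.dwell(.1)
s=shot('top');save(s,'t5')
C=cloud(s);P=s['pixels'];d=C[...,:2]-S;sx=d@np.array([np.cos(B),np.sin(B)]);sy=d@SY;h=C[...,2]
m=(P.min(-1)>110)&(h>.055)&(h<.09)&(abs(sx)<.06)&(abs(sy)<.1)
if m.sum()>20:
    q=np.c_[sx[m],sy[m],h[m]];print(len(q),q.min(0).round(4),q.max(0).round(4),rect(q))
print(r.current_grip_width(),r.current_time_s())
E
```

```text
bed 0.0285 7.5 29.9833
w 0.05840556997353133 63.91297101974487
w 0.05873532743588226 65.08971333503723 [ 0.09 -0.85 -4.01] 32.0667
63 [ 0.0061 -0.0203  0.0688] [0.0317 0.065  0.0776] (array([26.5, 24.6]), array([22.1, 87.9]), 12.7)
0.05878402721267191 34.625
```

View pics/t5.png

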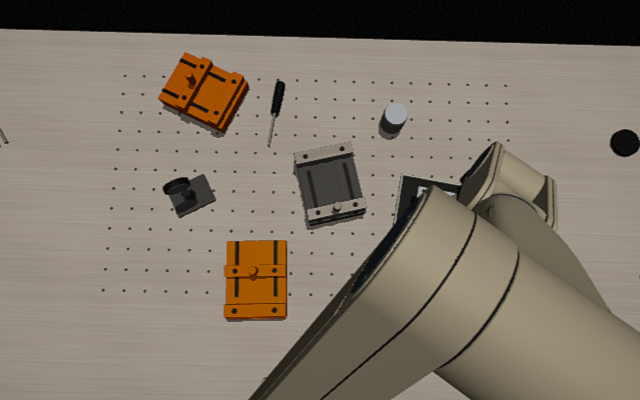

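The vise is empty with its jaw open, and the plate is over the stage. Its visible far edges sit at +32 mm across and +65 mm along, so it is centred. I'll lower and release it.

```bash
python3 - <<'E'
from h import *
t=S-.0326*SY
print(down(t,.0075,-.0015),r.current_wrist_force(),r.current_time_s())
r.dwell(.1);r.set_gripper(.085);r.dwell(.1)
r.move_linear(np.r_[t,.12],feed=.12)
r.move_linear(np.r_[t-.13*SY+[-.0,0],.2],feed=.25);r.dwell(.1)
ex=np.array([np.cos(B),np.sin(B)])
for n in('top','side','wrist'):
    s=shot(n);save(s,n+'6');C=cloud(s);P=s['pixels'];d=C[...,:2]-S;sx=d@ex;sy=d@SY;h=C[...,2]
    m=(P.min(-1)>100)&(h>.02)&(h<.032)&(abs(sx)<.06)&(abs(sy)<.1)
    if m.sum()>20:
        q=np.c_[sx[m],sy[m],h[m]];print(n,len(q),q.mean(0).round(4),q.min(0).round(4),q.max(0).round(4),rect(q))
print(stage(shot('top')),r.current_time_s())
E
python3 -c "
import cv2,numpy as np
cv2.imwrite('pics/c6.png',cv2.hconcat([cv2.imread('pics/side6.png')[150:400,250:640],cv2.imread('pics/top6.png')[100:350,250:640]]))"
```

```text
(0.0051, 6.8) [-0.92561871  0.63788199  2.01130574] 36.2083
top 1096 [0.0008 0.0009 0.0262] [-0.0291 -0.0643  0.0206] [0.0314 0.0657 0.0317] (array([1.1, 0.7]), array([ 60.5, 129.9]), 0.1)
side 1609 [-0.0031 -0.0033  0.0259] [-0.033  -0.0654  0.0201] [0.029  0.0681 0.0306] (array([-2.2,  1.5]), array([133.4,  61.5]), 89.2)
wrist 4589 [ 0.0007 -0.0318  0.0241] [-0.0295 -0.0645  0.0202] [0.0309 0.0044 0.0268] (array([  0.7, -30. ]), array([69. , 60.1]), 89.8)
((array([ 519.3, -309.9]), array([191.6, 130.9]), 81.0), array([ 0.5162, -0.3077,  0.0104])) 38.9583
```

View pics/c6.png

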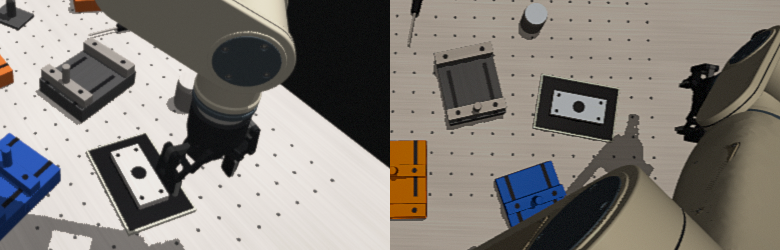

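The plate lies flat, centred and parallel on the stage, around (578,104) in the top half of the crop. The jaw is open, the gripper is clear, and nothing else has moved. I'm handing it in.

```bash
python3 -c "
from rig import r
print(r.close_job())"
```

```text
the job is handed in; nothing more can be done
None
```

The job is handed in (no verdict came back): the jaw is open about 50 mm against its stop, the plate lies released, flat and centred on the stage to within about 2 mm, and in the camera checks the vise and bystanders had not visibly moved, at about 39 s of the 59 s allowed.

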